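Count the propeller washers through the tray gate

TASK

Three thick steel propeller washers lie flat among other parts on the counting tray. Count them out for the engine kit: with the fingertips, slide them along the deck through the narrow gate one at a time, so that each has dropped down the slot before the next one enters the gate. Only push them, never pick one up, leave the hexagon nut, the piston and everything on the bench where they are, and finish clear of it all.

Things in the scene. Friction and masses are not known exactly. Their poses are not given: they have to be found in the camera images.
- tray: Blue plastic counting tray, fixed to the bench, 276 mm across (x) by 343 mm long (y); origin on the bench (z = 0), +y points to the gate and slot. Level deck 65 mm above the bench, from y -160 to 118 mm. A rim 14 mm above the deck, 5 mm thick, has inner faces at x +-133 and y -160 mm. Two guides as high close in straight from the side rims at y = 0 to the gate at y = 100 mm.
- gate (a point): Middle of the mouth of the gate, at deck level, 100 mm along +y from the tray's origin; axes as the tray's. The guides end here; two straight cheeks, 46 mm apart and 14 mm high, run from here 18 mm along +y to the edge of the slot.
- slot (a point): Middle of the drop slot, at deck level, 45.5 mm along +y beyond the mouth of the gate; axes as the tray's. An open well 54 mm wide (x), 55 mm long (y) and 61 mm deep; its near edge, where the deck ends, lies 18 mm beyond the mouth of the gate; walls 14 mm above the deck close its other three sides.
- washer_a_center (a point): Centre (half-way up) of one of three identical thick round steel propeller washers, 34 mm across, 10 mm thick with a 12 mm hole, about 60 g, lying flat and loose on the tray's deck (this point is 5 mm above the deck).
- washer_b_center (a point): Centre (half-way up) of one of three identical thick round steel propeller washers, 34 mm across, 10 mm thick with a 12 mm hole, about 60 g, lying flat and loose on the tray's deck (this point is 5 mm above the deck).
- washer_c_center (a point): Centre (half-way up) of one of three identical thick round steel propeller washers, 34 mm across, 10 mm thick with a 12 mm hole, about 60 g, lying flat and loose on the tray's deck (this point is 5 mm above the deck).
- nut_center (a point): Centre (half-way up) of a loose steel hexagon nut, 30 mm across flats (35 mm across corners) and 16 mm high, lying flat on the deck. Not to be moved.
- piston_center (a point): Centre (half-way up) of a loose aluminium engine piston, 36 mm in diameter and 30 mm high with two ring grooves and a cross hole, standing on the deck. Not to be moved.
- hammer: Hammer, 300 mm long, lying loose on the bench to the right of the tray. Not to be moved.
- screwdriver: Screwdriver with a red handle, 200 mm long, lying loose on the bench to the right of the tray. Not to be moved.
- oil_bottle: Amber oil bottle, 54 mm in diameter and 135 mm tall, standing loose on the bench to the left of the tray; the origin is under its foot. Not to be moved.
- cylinder_barrel: Finned aluminium engine cylinder, 68 mm across and 64 mm tall, standing loose on the bench to the left of the tray; the origin is under its foot. Not to be moved.
- socket: Steel deep socket, 26 mm in diameter and 60 mm tall, standing loose on the bench to the right of the tray; the origin is under its foot. Not to be moved.

How it is judged:
On the way, in this order (a step that is already met when the one before it is completed fails the run):
1. one washer is down the slot, the other two are still on the deck short of the gate ((((z of washer_a_center in the frame of slot below -0.015 m and x of washer_a_center in the frame of slot between -0.03 and 0.03 m and y of washer_a_center in the frame of slot between -0.032 and 0.032 m) and (z of washer_b_center in the frame of gate above 0 m and y of washer_b_center in the frame of gate below 0 m) and (z of washer_c_center in the frame of gate above 0 m and y of washer_c_center in the frame of gate below 0 m)) or ((z of washer_b_center in the frame of slot below -0.015 m and x of washer_b_center in the frame of slot between -0.03 and 0.03 m and y of washer_b_center in the frame of slot between -0.032 and 0.032 m) and (z of washer_a_center in the frame of gate above 0 m and y of washer_a_center in the frame of gate below 0 m) and (z of washer_c_center in the frame of gate above 0 m and y of washer_c_center in the frame of gate below 0 m)) or ((z of washer_c_center in the frame of slot below -0.015 m and x of washer_c_center in the frame of slot between -0.03 and 0.03 m and y of washer_c_center in the frame of slot between -0.032 and 0.032 m) and (z of washer_a_center in the frame of gate above 0 m and y of washer_a_center in the frame of gate below 0 m) and (z of washer_b_center in the frame of gate above 0 m and y of washer_b_center in the frame of gate below 0 m)))), for 0.2 s.
2. two washers are down the slot, the third is still on the deck short of the gate ((((z of washer_a_center in the frame of slot below -0.015 m and x of washer_a_center in the frame of slot between -0.03 and 0.03 m and y of washer_a_center in the frame of slot between -0.032 and 0.032 m) and (z of washer_b_center in the frame of slot below -0.015 m and x of washer_b_center in the frame of slot between -0.03 and 0.03 m and y of washer_b_center in the frame of slot between -0.032 and 0.032 m) and (z of washer_c_center in the frame of gate above 0 m and y of washer_c_center in the frame of gate below 0 m)) or ((z of washer_a_center in the frame of slot below -0.015 m and x of washer_a_center in the frame of slot between -0.03 and 0.03 m and y of washer_a_center in the frame of slot between -0.032 and 0.032 m) and (z of washer_c_center in the frame of slot below -0.015 m and x of washer_c_center in the frame of slot between -0.03 and 0.03 m and y of washer_c_center in the frame of slot between -0.032 and 0.032 m) and (z of washer_b_center in the frame of gate above 0 m and y of washer_b_center in the frame of gate below 0 m)) or ((z of washer_b_center in the frame of slot below -0.015 m and x of washer_b_center in the frame of slot between -0.03 and 0.03 m and y of washer_b_center in the frame of slot between -0.032 and 0.032 m) and (z of washer_c_center in the frame of slot below -0.015 m and x of washer_c_center in the frame of slot between -0.03 and 0.03 m and y of washer_c_center in the frame of slot between -0.032 and 0.032 m) and (z of washer_a_center in the frame of gate above 0 m and y of washer_a_center in the frame of gate below 0 m)))), for 0.2 s.
3. all three washers are down the slot (z of each of washer_a_center, washer_b_center, washer_c_center in the frame of slot below -0.015 m and x of washer_a_center in the frame of slot between -0.03 and 0.03 m and y of washer_a_center in the frame of slot between -0.032 and 0.032 m and x of washer_b_center in the frame of slot between -0.03 and 0.03 m and y of washer_b_center in the frame of slot between -0.032 and 0.032 m and x of washer_c_center in the frame of slot between -0.03 and 0.03 m and y of washer_c_center in the frame of slot between -0.032 and 0.032 m), for 0.2 s.
At the end, for the whole second after the job is handed in: All three washers lie at rest down the slot (centres at least 15 mm below the deck, within the well), and the nut and the piston are within 20 mm of where they were (all of step 3 and linear speed of each of washer_a, washer_b, washer_c below 0.03 m/s and distance of each of nut_center, piston_center from where it was at the start of the episode below 0.02 m); the robot touches nothing.
It fails at once if a washer is picked up (over 7 mm off the deck) (z of any of washer_a_center, washer_b_center, washer_c_center in the frame of gate above 0.012 m).
It fails at once if two washers are in the gate or over the slot at once (((y of washer_a_center in the frame of gate above -0.005 m and z of washer_a_center in the frame of slot above -0.005 m) and (y of washer_b_center in the frame of gate above -0.005 m and z of washer_b_center in the frame of slot above -0.005 m)) or ((y of washer_a_center in the frame of gate above -0.005 m and z of washer_a_center in the frame of slot above -0.005 m) and (y of washer_c_center in the frame of gate above -0.005 m and z of washer_c_center in the frame of slot above -0.005 m)) or ((y of washer_b_center in the frame of gate above -0.005 m and z of washer_b_center in the frame of slot above -0.005 m) and (y of washer_c_center in the frame of gate above -0.005 m and z of washer_c_center in the frame of slot above -0.005 m))).
It fails at once if the nut or the piston is shifted by over 20 mm, or lifted or tipped over (distance of any of nut_center, piston_center from where it was at the start of the episode above 0.02 m or z of nut_center in the frame of gate above 0.018 m or z of piston_center in the frame of gate above 0.025 m or angle between piston_center's own z axis and vertical above 0.5 rad).
It fails at once if something on the bench beside the tray is moved by over 20 mm (distance of any of hammer, screwdriver, oil_bottle, cylinder_barrel, socket from where it was at the start of the episode above 0.02 m).
It also fails if it takes over 61 s, if anything falls off the work surface, if the arm or the gripper's body presses on something with over 40 N, if the wrist force passes 120 N, or if a joint passes its speed limit or range.

ROBOT

A 6-joint arm with a two-finger parallel gripper is mounted at the origin on the work surface. World frame = base frame: x ahead of the robot, y to its left, z up, the work surface at z = 0. Lengths are in m, angles in rad, forces in N, time in s.
With the tool pointing down it reaches from about 0.375 to 0.925 m from the base axis. Payload 5.7 kg.
Tool frame: the origin (TCP) lies at the very end of the fingers, on their centre line; the grasp point (between the pads) lies 19 mm behind it; z points along the fingers, y is the direction in which the jaws open and shut (so a half turn about z gives the same grasp; the last joint's range is limited). The gripper opens to 85 mm and grips with 20 to 120 N. Pads are 22 mm wide; open, the fingers measure 114 mm over their backs; the gripper's body (76 mm by 85 mm) begins 54 mm behind the grasp point. The pads swing forward as they close: fully open they stand 13 mm farther back than shut.
Start: joints at [-1.461, 0.359, 1.51, -0, 1.272, -0.115], TCP at [0.134, -0.585, 0.231] pointing down, gripper open.
Joint ranges: [-2.97, 2.97], [-1.01, 2.36], [0.21, 2.38], [-0.96, 4.11], [0.2, 2.71], [-2.98, 2.98]. Speed limits (rad/s): [2.39, 2.39, 3.14, 3.14, 3.14, 3.14].

INTERFACE

Orientations are given as a unit quaternion [w, x, y, z].
In Python, from cell import r gives the robot as it stands. The module is installed in compiled form; this text tells all that it offers.
- The arm moves only by the tool servo_tool, never from a script. Its argument "increments" is a list of rows, each a list of 5 numbers: the opening, from 0 (shut) to 1 (fully open), then the shift along the tool's x, y, z in cm, then the turn about the tool's z in rad. A call has 1 to 5 rows; each row is the pose to reach, as a shift and turn from the pose measured when the call began, along the tool's axes at that moment; what a row does not reach only later rows make up. A row lasts 1/12 s, in which the tool goes at most 41.7 mm and 7.16 degrees, less where a joint would pass 70% of its speed; a pose out of reach is approached as far as the arm can. A call with a gripper value outside its range is refused whole. The fingers move at their own pace and stop on an object; "grip_force" is the grip in N (left out, the last holds). Time passes only in rows, so rows that repeat a pose let the fingers close. It gives the time, the measured TCP pose, the force and the opening at its end, in the units of the state.
- r.observe(): the state, without advancing time (a new reading comes with each control period).
- r.capture(name): name is "scene" or "top"; returns a dict with "pixels" (480x640x3 uint8, blue, green, red), "range_z" (480x640 float32, m along the optical axis (not along the pixel's ray), 0 where there is no reading), "mtx" (3x3 intrinsics, pixels), "k1" (the pictures are not rectified: a ray, as slopes to the right and down, at radius r is drawn at 1 + k1 r^2 times it, then the intrinsics apply), "rvec" (rotation vector, rad) and "tvec" (3), from world to camera coordinates, as OpenCV has them. Camera axes: x right, y down, z forward; pixel columns grow to the right and rows downward; lengths in m; the calibration is good to about 2 mm. A picture is of the moment at which its call begins.
- r.finish_job(): hands the job in, once; it reports no verdict.
The state is a dict: "time": time; "joint_positions": joint angles; "joint_velocities": joint speeds; "joint_torque": joint torques, N m; "tool_pos": TCP position; "ee_rot": TCP orientation; "contact_force": force on the tool from outside, world axes, zero at the start; "ft_torque": the same for the moment, N m; "grip_width": finger opening in m.
Only numpy, scipy, OpenCV 4.12 (cv2) and the standard library are available. Lean on these libraries where they do the work, as an engineer would, in place of code of your own. Each camera call takes 0.05 s, during which the arm holds its last target. There are 200 camera calls.

## Working session

There is one attempt and no reset: what is moved stays moved. The work goes in short steps, Python scripts to look and compute and a tool call to move; the robot and the scene stay as the last step left them, time stands still between calls to the robot, and variables do not carry over. Pictures are saved under pics/ and viewed, about 8 in all and at most 12, crops included, and the job is handed in when it is done.

Besides the shell and the picture viewer there is one more tool, called after "Emit:" as name([rows], argument=value, ...), one row to a line, values as JSON. servo_tool: Moves the arm, as the interface text tells. Its arguments: {"type":"object","properties":{"increments":{"type":"array"},"grip_force":{"type":"number"}},"required":["increments"]}

```bash
mkdir -p pics
cat > h.py <<'E'
import numpy as np, cv2
from cell import r
def cloud(c):
    K=np.array(c["mtx"]);Z=c["range_z"];H,W=Z.shape
    v,u=np.mgrid[:H,:W]
    d=np.array([float(c["k1"]),0,0,0,0])
    # drawn = ray*(1+k1 r^2): OpenCV radial model
    p=cv2.undistortPoints(np.stack([u,v],-1).reshape(-1,1,2).astype(np.float64),K,d).reshape(H,W,2)
    P=np.dstack([p*Z[...,None],Z])
    R=cv2.Rodrigues(np.array(c["rvec"],float))[0];t=np.array(c["tvec"],float).ravel()
    return (P-t)@R
def project(c,pts):
    d=np.array([float(c["k1"]),0,0,0,0])
    return cv2.projectPoints(np.array(pts,float).reshape(-1,1,3),np.array(c["rvec"],float),np.array(c["tvec"],float),np.array(c["mtx"]),d)[0].reshape(-1,2)
E
python3 - <<'E'
from h import *
o=r.observe()
print({k:np.round(v,3) for k,v in o.items()})
for n in("top","scene"):
    c=r.capture(n);cv2.imwrite(f"pics/{n}0.png",c["pixels"]);np.savez(f"{n}0.npz",**c)
    R=cv2.Rodrigues(np.array(c["rvec"]))[0];print(n,-R.T@np.array(c["tvec"]).ravel(),R[2])
E
```

```text
{'time': np.float64(0.0), 'joint_positions': array([-1.461,  0.36 ,  1.511, -0.   ,  1.272, -0.115]), 'joint_velocities': array([ 0.   , -0.   ,  0.   ,  0.   , -0.001, -0.001]), 'joint_torque': array([ 2.0000e-03, -5.2762e+01, -2.7863e+01, -0.0000e+00,  1.3000e-02,
       -0.0000e+00]), 'tool_pos': array([ 0.134, -0.584,  0.23 ]), 'ee_rot': array([-0.001,  0.994,  0.112,  0.   ]), 'contact_force': array([0.175, 0.621, 0.119]), 'ft_torque': array([ 0.058, -0.024,  0.006]), 'grip_width': np.float64(0.085)}
top [ 0.48145688 -0.02163835  1.48139339] [ 0.06661489 -0.00468321 -0.99776777]
scene [ 1.39929013 -0.40467381  0.88654106] [-0.68353754  0.31583834 -0.65804451]
```

View pics/top0.png

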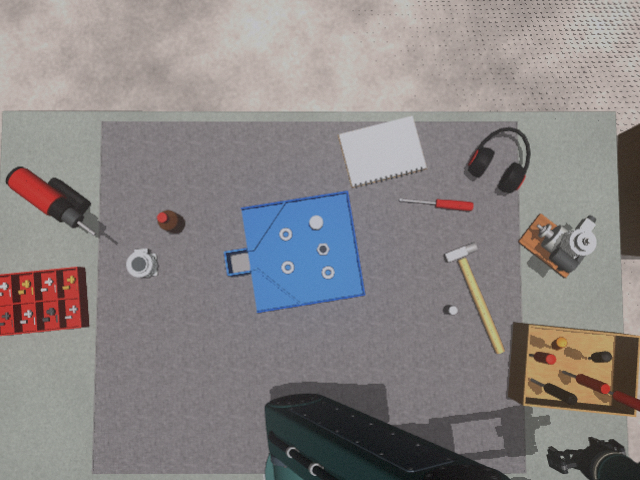

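View pics/scene0.png

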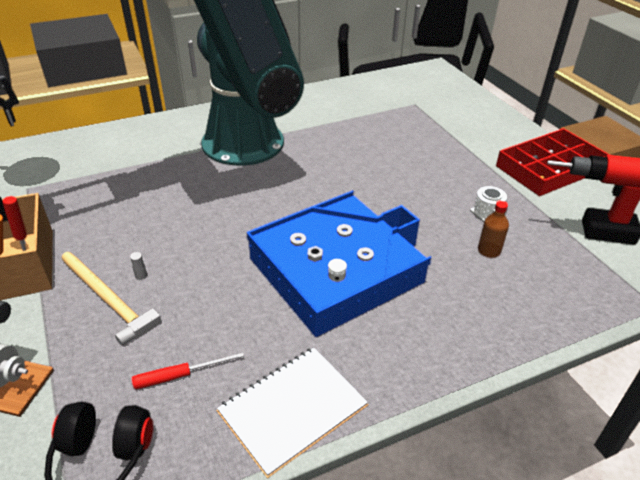

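```bash
cat > fit.py <<'E'
from h import *
from scipy.optimize import least_squares
from scipy import ndimage as nd
S=[((-.1355,-.1625),(.1355,-.1625)),((-.1355,-.1625),(-.1355,0)),((.1355,-.1625),(.1355,0)),((-.1355,0),(-.0255,.1)),((.1355,0),(.0255,.1)),((-.0295,.12),(-.0295,.1755)),((.0295,.12),(.0295,.1755)),((-.0295,.1755),(.0295,.1755))]
def dist(p):
    D=[]
    for a,b in S:
        a,b=np.array(a),np.array(b);t=np.clip(((p-a)@(b-a))/((b-a)@(b-a)),0,1)
        D.append(np.linalg.norm(p-a-t[:,None]*(b-a),axis=1))
    return np.min(D,0)
def parts(c,blue):
    pass
for n in("top","scene"):
    c=dict(np.load(n+"0.npz"));P=cloud(c);px=c["pixels"].astype(int)
    blue=(px[...,0]>px[...,2]+50)&(px[...,0]>px[...,1]+25)
    reg=(P[...,0]>.25)&(P[...,0]<.8)&(P[...,1]>-.3)&(P[...,1]<.3)
    zz=P[...,2][blue&reg];h=np.histogram(zz,np.arange(.05,.09,.002));print(n,h[0])
    m=blue&reg&(P[...,2]>.074)&(P[...,2]<.085);q=P[m][:,:2]
    best=None
    for th in(-.1,0.1,.25):
        def f(x):
            R=np.array([[np.cos(x[2]),-np.sin(x[2])],[np.sin(x[2]),np.cos(x[2])]])
            return dist((q-x[:2])@R)
        s=least_squares(f,[q[:,0].mean(),q[:,1].mean(),th],loss="soft_l1",f_scale=.003)
        if best is None or s.cost<best.cost:best=s
    x=best.x;print(n,len(q),"tray",x.round(4),"med res",np.median(f(x)))
    R=np.array([[np.cos(x[2]),-np.sin(x[2])],[np.sin(x[2]),np.cos(x[2])]])
    L=(P[...,:2]-x[:2])@R
    ins=(abs(L[...,0])<.125)&(L[...,1]>-.15)&(L[...,1]<.09)&(~blue)&(P[...,2]>.066)&(P[...,2]<.11)
    lab,k=nd.label(ins)
    for i in range(1,k+1):
        g=lab==i
        if g.sum()<25:continue
        top=g&(P[...,2]>np.percentile(P[...,2][g],60)-.003)
        v,u=np.nonzero(g);(ex,ey),er=cv2.minEnclosingCircle(P[top][:,:2].astype(np.float32))
        print(" px",u.mean().round(),v.mean().round(),"n",g.sum(),"z",np.percentile(P[...,2][g],[10,50,90]).round(4),"c",round(ex,4),round(ey,4),"r",round(er,4),"tray",((np.array([ex,ey])-x[:2])@R).round(4))
E
python3 fit.py
```

```text
top [   0    1   23  114  423 1248 2213 2576 1949 1000  376  148  151  229
  273  177   74   26    4]
top 921 tray [0.5758 0.0392 0.1588] med res 0.0017741981060132993
 px 316.0 222.0 n 160 z [0.0884 0.094  0.0981] c 0.653 -0.0212 r 0.0178 tray [ 0.0667 -0.0719]
 px 285.0 234.0 n 104 z [0.0697 0.0743 0.0785] c 0.6246 0.0584 r 0.0166 tray [0.0512 0.0112]
 px 323.0 249.0 n 111 z [0.0773 0.0812 0.0853] c 0.5847 -0.0384 r 0.0156 tray [-0.0035 -0.078 ]
 px 287.0 267.0 n 102 z [0.0712 0.0742 0.078 ] c 0.5389 0.0533 r 0.0165 tray [-0.0342  0.0197]
 px 328.0 272.0 n 100 z [0.0705 0.0749 0.0791] c 0.5251 -0.0513 r 0.0163 tray [-0.0644 -0.0814]
scene [ 143  109   81  102  167  471 2532 4322 2100  481  316  298  342  508
  499  190   22    1    2]
scene 1561 tray [0.5786 0.04   0.1596] med res 0.0021866254339934755
 px 344.0 230.0 n 126 z [0.0704 0.0742 0.0765] c 0.5405 0.0531 r 0.0193 tray [-0.0355  0.0189]
 px 298.0 239.0 n 127 z [0.0712 0.0741 0.0765] c 0.5281 -0.05 r 0.0177 tray [-0.0641 -0.0808]
 px 314.0 254.0 n 164 z [0.0722 0.0802 0.083 ] c 0.5874 -0.0368 r 0.0164 tray [-0.0035 -0.0773]
 px 365.0 254.0 n 140 z [0.0704 0.0739 0.0762] c 0.6271 0.0601 r 0.0174 tray [0.0511 0.0121]
 px 337.0 270.0 n 319 z [0.0748 0.0932 0.0962] c 0.6554 -0.0213 r 0.0194 tray [ 0.0661 -0.0727]
```

Emit:
servo_tool([
  [0.6,2.7,-2.9,0,-0.1],
  [0.3,5.4,-5.8,0,-0.2],
  [0,8.1,-8.7,0,-0.3],
  [0,10.8,-11.6,0,-0.4],
  [0,13.5,-14.5,0,-0.5],
], grip_force=30)

```text
time: 0.52
tool_pos: [0.2333, -0.4109, 0.2304]
ee_rot: [-0.001, 0.934, 0.356, 0.0]
contact_force: [1.7, -0.7, 0.1]
grip_width: 0.0254
```

```bash
cat > st.py <<'E'
from h import *
import sys
T=np.array([.5772,.0396]);a=.1592
from scipy.spatial.transform import Rotation
def show(goal=None):
    o=r.observe();p=o["tool_pos"];q=o["ee_rot"];M=Rotation.from_quat([q[1],q[2],q[3],q[0]]).as_matrix()
    R=np.array([[np.cos(a),-np.sin(a)],[np.sin(a),np.cos(a)]])
    l=(p[:2]-T)@R
    yaw=np.arctan2(M[1,0],M[0,0])
    print("t",round(float(o["time"]),2),"tray mm",(l*1e3).round(1),"z",(p[2]*1e3).round(1),"turn to go",round(-(a+np.pi/2-yaw),3),"F",o["contact_force"].round(1),"w",round(float(o["grip_width"]),4),"j",o["joint_positions"].round(2))
    if goal is not None:
        g=np.array(goal[:3])/1e3;w=np.r_[T+R@g[:2],g[2]]-p
        print("to go tool cm",(M.T@w*100).round(2))
if __name__=="__main__": show([float(x) for x in sys.argv[1:4]] if len(sys.argv)>3 else None)
E
python3 st.py -72 17 150
```

```text
t 0.52 tray mm [-411.  -390.3] z 230.4 turn to go -1.001 F [ 1.7 -0.7  0.1] w 0.0254 j [-1.2   0.18  1.77  0.    1.19 -0.36]
to go tool cm [ 50.5  -15.99   8.14]
```

Emit:
servo_tool([
  [0,3.8,-1.2,0,-0.1],
  [0,7.6,-2.4,0,-0.2],
  [0,11.4,-3.6,0,-0.3],
  [0,15.2,-4.8,0,-0.4],
  [0,19,-6,0,-0.5],
])

```text
time: 0.93
tool_pos: [0.3353, -0.2376, 0.2307]
ee_rot: [-0.001, 0.816, 0.578, 0.001]
contact_force: [1.0, -0.8, 0.4]
grip_width: 0.0004
```

```bash
python3 st.py -72 17 110
```

```text
t 0.93 tray mm [-282.8 -235.3] z 230.7 turn to go -0.497 F [ 1.  -0.8  0.4] w 0.0004 j [-0.79  0.08  1.89  0.    1.17 -0.45]
to go tool cm [32.2   6.53 12.14]
```

Emit:
servo_tool([
  [0,4.0,0.8,0,-0.1],
  [0,8.0,1.6,0,-0.2],
  [0,12,2.4,0,-0.3],
  [0,16,3.2,0,-0.4],
  [0,20,4,0,-0.5],
])

```text
time: 1.35
tool_pos: [0.4396, -0.06, 0.2311]
ee_rot: [-0.001, 0.645, 0.764, 0.001]
contact_force: [0.3, -0.2, 0.7]
grip_width: -0.0001
```

```bash
python3 st.py -72 17 110
```

```text
t 1.35 tray mm [-151.6  -76.5] z 231.1 turn to go 0.008 F [ 0.3 -0.2  0.7] w -0.0001 j [-0.29  0.13  1.83  0.    1.18 -0.46]
to go tool cm [ 9.25  8.04 12.13]
```

Emit:
servo_tool([
  [0,2.8,2.4,2.0,0.008],
  [0,5.6,4.8,4.0,0.008],
  [0,8.0,7.0,6,0.008],
  [0,9.2,8.0,9,0.008],
  [0,9.2,8,11.2,0.008],
])

```text
time: 1.77
tool_pos: [0.5047, 0.0474, 0.1176]
ee_rot: [-0.001, 0.647, 0.762, 0.002]
contact_force: [-0.6, -0.1, -0.5]
grip_width: -0.0004
```

```bash
python3 st.py -72 17 69
python3 - <<'E'
from h import *
c=r.capture("scene");cv2.imwrite("pics/s1.png",cv2.resize(c["pixels"][150:350,220:460],None,fx=3,fy=3))
E
```

```text
t 1.77 tray mm [-70.3  19.2] z 117.6 turn to go 0.004 F [-0.6 -0.1 -0.5] w -0.0004 j [-0.05  0.37  1.84  0.    0.94 -0.21]
to go tool cm [-0.24 -0.17  4.86]
```

View pics/s1.png

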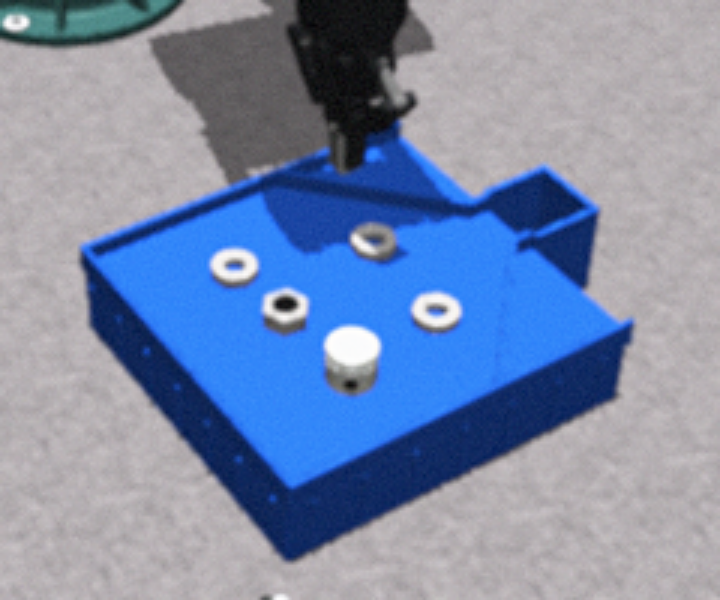

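The fingers (crop 345,160) hang beside washer B (375,240). The nut (285,308), the piston (350,355) and washers A (436,310) and C (234,267) are clear. Next I lower beside B.

Emit:
servo_tool([
  [0,-0.2,-0.2,1.5,0],
  [0,-0.2,-0.2,3,0],
  [0,-0.2,-0.2,4.4,0],
  [0,-0.2,-0.2,4.8,0],
  [0,-0.2,-0.2,4.8,0],
])

```text
time: 2.23
tool_pos: [0.4977, 0.0438, 0.0659]
ee_rot: [-0.005, 0.648, 0.762, -0.002]
contact_force: [0.4, 0.2, 0.8]
grip_width: 0.0001
```

```bash
python3 st.py -32 17 69
```

```text
t 2.23 tray mm [-77.8  16.7] z 65.9 turn to go 0.003 F [0.4 0.2 0.8] w 0.0001 j [-0.05  0.44  1.89  0.    0.82 -0.22]
to go tool cm [ 0.02  4.58 -0.35]
```

Emit:
servo_tool([
  [0,0,0.5,-0.4,0],
  [0,0,0.8,-0.4,0],
  [0,0,1.2,-0.4,0],
  [0,0,1.8,-0.4,0],
  [0,0,2.4,-0.4,0],
])

```text
time: 2.65
tool_pos: [0.5222, 0.0476, 0.0701]
ee_rot: [-0.004, 0.648, 0.762, -0.002]
contact_force: [-1.1, 0.6, 1.0]
grip_width: -0.0004
```

```bash
python3 st.py -31.5 17 69
```

```text
t 2.65 tray mm [-53.   16.6] z 70.1 turn to go 0.003 F [-1.1  0.6  1. ] w -0.0004 j [-0.04  0.46  1.83  0.    0.86 -0.21]
to go tool cm [0.03 2.15 0.09]
```

Emit:
servo_tool([
  [0,0,0.6,0.1,0],
  [0,0,1.2,0.1,0],
  [0,0,1.8,0.1,0],
  [0,0,2.1,0.1,0],
  [0,0,2.1,0.1,0],
])

```text
time: 3.07
tool_pos: [0.5441, 0.0512, 0.0689]
ee_rot: [-0.004, 0.648, 0.762, -0.001]
contact_force: [0.5, -0.0, 0.7]
grip_width: -0.0002
```

```bash
python3 st.py 0 -16 90
cat > look.py <<'E'
from h import *
import sys
from scipy import ndimage as nd
T=np.array([.5786,.0400]);a=.1596  # scene camera's own tray fit
c=r.capture("scene");P=cloud(c);px=c["pixels"].astype(int)
hi=px.max(-1);blue=(px[...,0]>px[...,2]+40)&(px[...,0]>px[...,1]+20)
R=np.array([[np.cos(a),-np.sin(a)],[np.sin(a),np.cos(a)]])
L=(P[...,:2]-T)@R
ins=(abs(L[...,0])<.125)&(L[...,1]>-.15)&(L[...,1]<.12)&(~blue)&(P[...,2]>.068)&(P[...,2]<.082)
lab,k=nd.label(ins)
for i in range(1,k+1):
    g=lab==i
    if g.sum()<25: continue
    v,u=np.nonzero(g);e,rr=cv2.minEnclosingCircle(L[g].astype(np.float32)*1000)
    print("n",g.sum(),"px",u.mean().round(),v.mean().round(),"tray mm",np.round(e,1),"r",round(rr,1))
if len(sys.argv)>1:cv2.imwrite("pics/"+sys.argv[1],cv2.resize(c["pixels"][150:350,220:460],None,fx=3,fy=3))
E
python3 look.py s2.png
```

```text
t 3.07 tray mm [-30.8  16.7] z 68.9 turn to go 0.003 F [ 0.5 -0.   0.7] w -0.0002 j [-0.03  0.49  1.78  0.    0.88 -0.2 ]
to go tool cm [-3.27  3.06 -2.15]
n 151 px 351.0 237.0 tray mm [-11.9  15.2] r 23.5
n 121 px 298.0 239.0 tray mm [-63.4 -82.2] r 18.2
n 133 px 314.0 254.0 tray mm [ -2.6 -76.8] r 17.1
n 135 px 365.0 254.0 tray mm [50.8 11.3] r 17.2
n 73 px 336.0 277.0 tray mm [ 73.6 -75.8] r 15.2
```

View pics/s2.png

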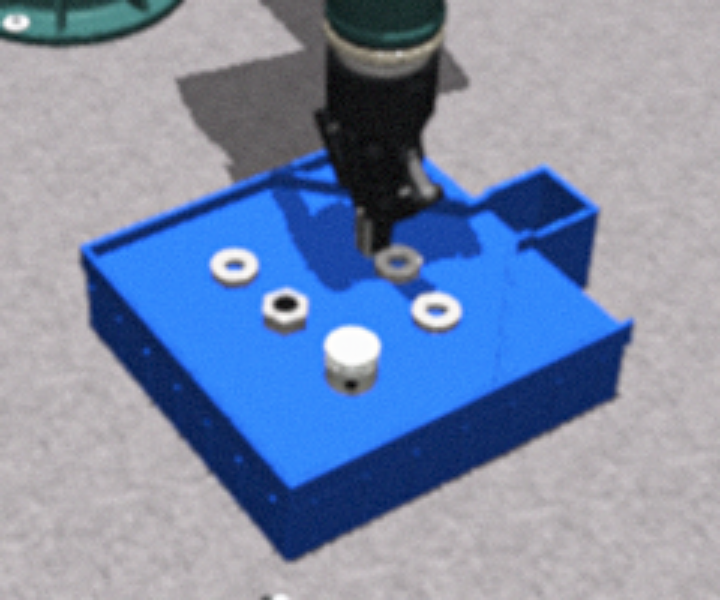

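Washer B moved to about crop (397,262), on the gate's axis; the others have not moved. Next I go round behind it.

Emit:
servo_tool([
  [0,-0.2,-0.5,0,0],
  [0,-2.0,-0.5,0,0],
  [0,-3.4,-0.3,0,0],
  [0,-3.4,1.6,0,0],
  [0,-3.4,3.1,0,0],
])

```text
time: 3.53
tool_pos: [0.5798, 0.0211, 0.0685]
ee_rot: [-0.004, 0.648, 0.761, -0.002]
contact_force: [0.6, -0.5, 0.3]
grip_width: -0.0
```

```bash
python3 st.py 0 108 69; python3 look.py
```

```text
t 3.53 tray mm [ -0.4 -18.7] z 68.5 turn to go 0.001 F [ 0.6 -0.5  0.3] w -0.0 j [-0.08  0.52  1.71  0.    0.92 -0.25]
to go tool cm [1.267e+01 5.000e-02 1.000e-02]
n 122 px 298.0 239.0 tray mm [-64.3 -81.7] r 18.9
n 83 px 353.0 240.0 tray mm [-3.9 18.5] r 16.4
n 134 px 315.0 254.0 tray mm [ -4.1 -71.8] r 23.2
n 137 px 365.0 254.0 tray mm [48.2 10.5] r 19.9
n 71 px 336.0 277.0 tray mm [ 73.7 -75.5] r 15.1
```

Emit:
servo_tool([
  [0,0.9,0,0,0],
  [0,2.1,0,0,0],
  [0,3.6,0,0,0],
  [0,5.2,0,0,0],
  [0,6.8,0,0,0],
])

```text
time: 4.0
tool_pos: [0.5713, 0.09, 0.0691]
ee_rot: [-0.003, 0.648, 0.761, -0.0]
contact_force: [-0.4, 0.6, -0.1]
grip_width: -0.0001
```

```bash
python3 st.py 0 108 69; python3 look.py s3.png
```

```text
t 4.0 tray mm [ 2.2 50.7] z 69.1 turn to go 0.001 F [-0.4  0.6 -0.1] w -0.0001 j [ 0.03  0.52  1.71  0.    0.91 -0.13]
to go tool cm [ 5.73 -0.21  0.03]
n 43 px 360.0 230.0 tray mm [-11.9  50.9] r 26.1
n 122 px 298.0 239.0 tray mm [-67.3 -80.5] r 20.2
n 134 px 365.0 254.0 tray mm [48.1 10.5] r 19.1
n 117 px 314.0 255.0 tray mm [ -2.7 -78.6] r 16.6
n 66 px 337.0 277.0 tray mm [ 74.2 -75.9] r 15.1
```

View pics/s3.png

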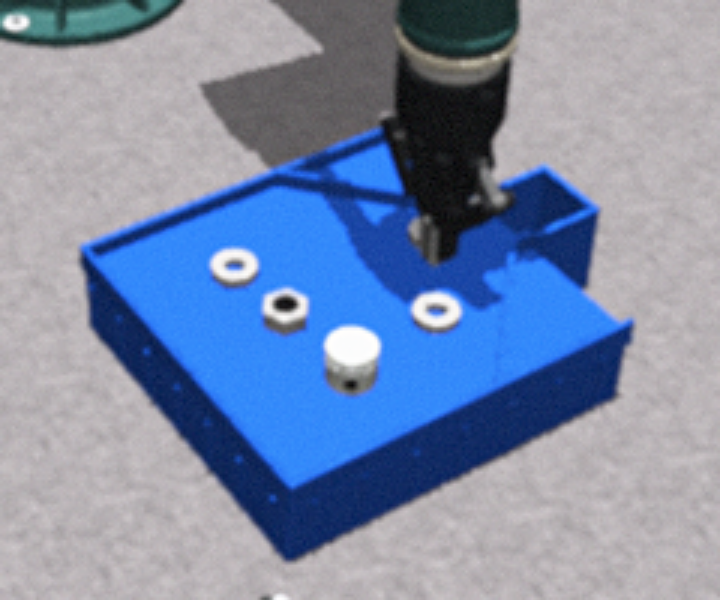

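Fingers at crop (430,240) now hide washer B ahead of them. I push on through the gate.

Emit:
servo_tool([
  [0,1.1,-0.2,0,0],
  [0,2.3,-0.2,0,0],
  [0,3.5,-0.2,0,0],
  [0,4.7,-0.2,0,0],
  [0,5.8,-0.2,0,0],
])

```text
time: 4.47
tool_pos: [0.5588, 0.1509, 0.0695]
ee_rot: [-0.004, 0.648, 0.762, -0.0]
contact_force: [0.0, 0.3, 1.1]
grip_width: -0.0001
```

```bash
python3 st.py 0 110 69
python3 - <<'E'
from h import *
c=r.capture("top");cv2.imwrite("pics/t4.png",cv2.resize(c["pixels"][180:320,210:380],None,fx=4,fy=4))
E
```

```text
t 4.47 tray mm [ -0.5 112.8] z 69.5 turn to go 0.002 F [0.  0.3 1.1] w -0.0001 j [ 0.14  0.52  1.71  0.01  0.91 -0.02]
to go tool cm [-0.28  0.05  0.04]
```

View pics/t4.png

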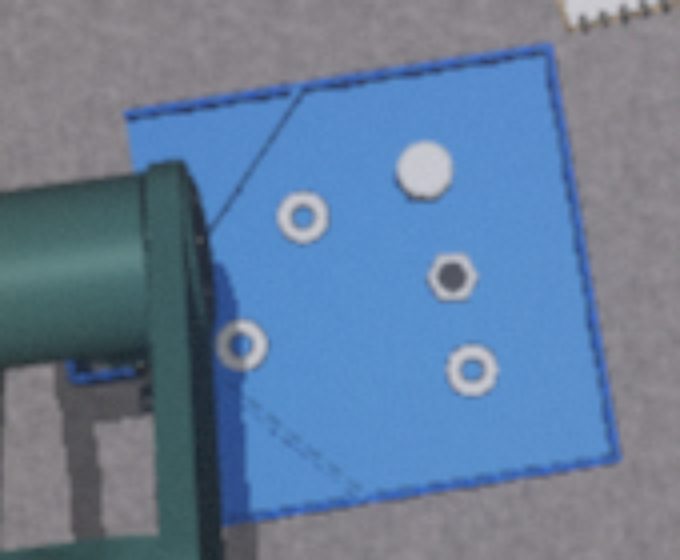

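Washer B slipped off the shut fingertips. It lies at crop (241,346), on the -x side of the gate. I'll locate it and retry with the fingers slightly parted as a V-stop.

```bash
cat > top.py <<'E'
from h import *
from scipy import ndimage as nd
T=np.array([.5758,.0392]);a=.1588  # top camera's own tray fit
c=r.capture("top");P=cloud(c);px=c["pixels"].astype(int)
R=np.array([[np.cos(a),-np.sin(a)],[np.sin(a),np.cos(a)]])
Cr=cv2.Rodrigues(np.array(c["rvec"],float))[0];C=-Cr.T@np.array(c["tvec"],float).ravel()
blue=(px[...,0]>px[...,2]+35)
L=(P[...,:2]-T)@R
ins=(abs(L[...,0])<.128)&(L[...,1]>-.155)&(L[...,1]<.178)&(~blue)&(P[...,2]<.11)&(P[...,2]>.04)
ins=nd.binary_fill_holes(ins)
lab,k=nd.label(ins)
for i in range(1,k+1):
    g=lab==i
    if g.sum()<40: continue
    v,u=np.nonzero(g);(cu,cv),rr=cv2.minEnclosingCircle(np.stack([u,v],1).astype(np.float32))
    n=cv2.undistortPoints(np.array([[[u.mean(),v.mean()]]]),np.array(c["mtx"]),np.array([float(c["k1"]),0,0,0,0])).ravel()
    d=Cr.T@np.r_[n,1];w=C+d*(.074-C[2])/d[2]
    print("n",g.sum(),"px",round(cu),round(cv),"r",round(rr,1),"tray mm",((w[:2]-T)@R*1e3).round(1))
E
python3 top.py
```

```text
n 152 px 316 222 r 7.0 tray mm [ 69.1 -70.7]
n 121 px 285 234 r 6.1 tray mm [52.2 11.7]
n 106 px 322 249 r 6.1 tray mm [ -1.9 -77.3]
n 123 px 270 266 r 6.2 tray mm [-23.6  64. ]
n 123 px 328 272 r 6.2 tray mm [-63.2 -80.4]
```

Emit:
servo_tool([
  [0,0,0,-1.5,0],
  [0,0,0,-3.0,0],
  [0.13,-2.5,-1.4,-3.0,0.1],
  [0.13,-5.0,-2.8,-3.0,0.22],
  [0.13,-7.5,-4.2,-3.0,0.34],
])

```text
time: 4.98
tool_pos: [0.5299, 0.0695, 0.0996]
ee_rot: [-0.003, 0.768, 0.64, -0.0]
contact_force: [-0.1, -0.8, 0.4]
grip_width: 0.011
```

Emit:
servo_tool([
  [0.13,0,0,0,0.12],
  [0.13,0,0,0,0.24],
  [0.13,0,0,0,0.27],
  [0.13,0,0,0,0.27],
  [0.13,0,0,0,0.27],
])

```text
time: 5.4
tool_pos: [0.53, 0.0691, 0.0996]
ee_rot: [-0.003, 0.847, 0.531, -0.001]
contact_force: [-0.5, 0.6, -0.7]
grip_width: 0.0114
```

```bash
python3 st.py -43 37 69;python3 top.py;python3 look.py
```

```text
t 5.4 tray mm [-41.9  36.7] z 99.6 turn to go -0.61 F [-0.5  0.6 -0.7] w 0.0114 j [-0.    0.43  1.79  0.01  0.93  0.44]
to go tool cm [-0.04 -0.09  3.06]
n 152 px 316 222 r 7.0 tray mm [ 69.1 -70.7]
n 122 px 286 234 r 6.2 tray mm [52.3 11.4]
n 107 px 322 249 r 6.1 tray mm [ -2.  -77.2]
n 50 px 230 262 r 10.1 tray mm [  4.1 167.5]
n 123 px 328 272 r 6.2 tray mm [-63.2 -80.4]
n 126 px 363.0 226.0 tray mm [-29.2  65.2] r 21.8
n 122 px 298.0 239.0 tray mm [-65.5 -79.6] r 18.4
n 31 px 311.0 250.0 tray mm [ -9.2 -77.2] r 14.3
n 136 px 365.0 254.0 tray mm [50.2 11.6] r 18.4
n 76 px 315.0 256.0 tray mm [  3.5 -80.6] r 12.6
n 71 px 336.0 277.0 tray mm [ 74.1 -75.7] r 15.3
```

Emit:
servo_tool([
  [0.13,0,-0.1,0.8,0],
  [0.13,0,-0.1,1.6,0],
  [0.13,0,-0.1,2.3,0],
  [0.13,0,-0.1,2.8,0],
  [0.13,0,-0.1,2.8,0],
])

```text
time: 5.92
tool_pos: [0.5277, 0.07, 0.0699]
ee_rot: [-0.004, 0.847, 0.532, -0.002]
contact_force: [-0.4, 0.2, -0.1]
grip_width: 0.0112
```

```bash
python3 st.py -17 72 69
```

```text
t 5.92 tray mm [-44.1  37.9] z 69.9 turn to go -0.609 F [-0.4  0.2 -0.1] w 0.0112 j [-0.    0.47  1.82  0.01  0.86  0.45]
to go tool cm [4.34 0.27 0.09]
```

Emit:
servo_tool([
  [0.13,0.8,0.1,0,0],
  [0.13,1.6,0.1,0,0],
  [0.13,2.5,0.15,0,0],
  [0.13,3.4,0.2,0,0],
  [0.13,4.2,0.25,0,0],
])

```text
time: 6.33
tool_pos: [0.5492, 0.108, 0.0702]
ee_rot: [-0.004, 0.847, 0.532, -0.002]
contact_force: [-0.5, 0.3, 0.1]
grip_width: 0.0113
```

```bash
python3 st.py 0 62 69; python3 look.py s5.png
```

```text
t 6.33 tray mm [-16.8  72. ] z 70.2 turn to go -0.609 F [-0.5  0.3  0.1] w 0.0113 j [0.07 0.5  1.76 0.01 0.89 0.51]
to go tool cm [0.14 1.95 0.11]
n 141 px 379.0 227.0 tray mm [-3.5 81.9] r 26.0
n 123 px 298.0 239.0 tray mm [-65.4 -81.4] r 18.0
n 135 px 314.0 254.0 tray mm [ -3.5 -78.4] r 16.6
n 133 px 365.0 254.0 tray mm [50.5 11.2] r 17.9
n 66 px 337.0 277.0 tray mm [ 73. -75.] r 15.0
```

View pics/s5.png

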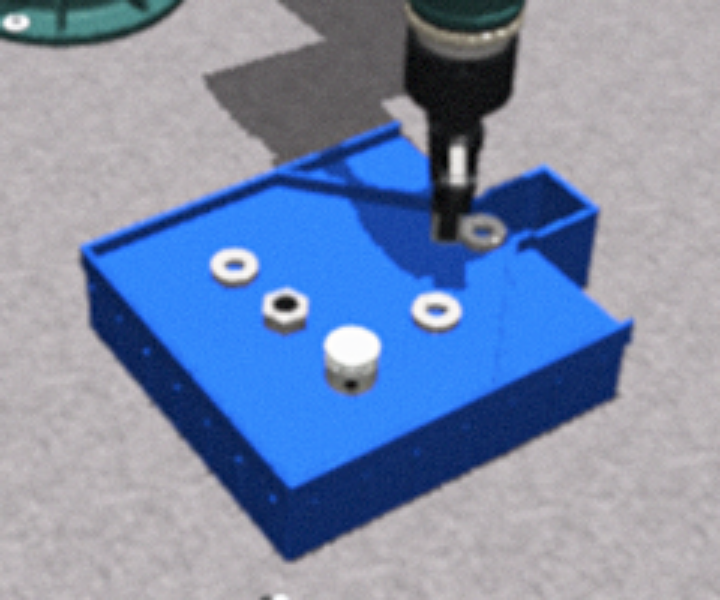

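Washer B sits in the V at the gate mouth (crop 483,232). Next I square up behind it.

Emit:
servo_tool([
  [0.12,-0.7,0.1,0,0],
  [0.12,-0.8,0.9,0,-0.12],
  [0.12,-0.4,1.7,0,-0.24],
  [0.12,0.0,1.95,0,-0.36],
  [0.12,0.05,1.95,0,-0.48],
])

```text
time: 6.8
tool_pos: [0.5692, 0.1006, 0.0705]
ee_rot: [-0.003, 0.694, 0.72, 0.001]
contact_force: [0.8, -0.6, 0.3]
grip_width: 0.0102
```

Emit:
servo_tool([
  [0.12,0,0,0,-0.12],
  [0.12,0,0,0,-0.13],
  [0.12,0,0,0,-0.13],
])

```text
time: 7.05
tool_pos: [0.569, 0.1002, 0.0705]
ee_rot: [-0.003, 0.647, 0.762, 0.001]
contact_force: [-0.2, 0.7, 0.2]
grip_width: 0.0102
```

```bash
python3 st.py 0 106 69; python3 look.py s6.png
```

```text
t 7.05 tray mm [ 1.5 61.2] z 70.5 turn to go 0.004 F [-0.2  0.7  0.2] w 0.0102 j [ 0.05  0.52  1.72  0.01  0.91 -0.12]
to go tool cm [ 4.48 -0.13  0.18]
n 65 px 384.0 229.0 tray mm [ 4.8 94.6] r 16.1
n 124 px 298.0 239.0 tray mm [-68.4 -79.1] r 21.5
n 136 px 365.0 254.0 tray mm [50.2 11.2] r 17.1
n 118 px 315.0 255.0 tray mm [ -3.1 -78. ] r 16.6
n 71 px 336.0 277.0 tray mm [ 73.7 -75.6] r 15.2
```

Emit:
servo_tool([
  [0.12,0.8,0,0.1,0],
  [0.12,1.8,0,0.1,0],
  [0.12,2.8,-0.1,0.1,0],
  [0.12,3.8,-0.1,0.1,0],
  [0.12,4.8,-0.1,0.1,0],
])

```text
time: 7.52
tool_pos: [0.5596, 0.149, 0.0698]
ee_rot: [-0.003, 0.647, 0.762, 0.001]
contact_force: [0.5, -0.0, 0.7]
grip_width: 0.0104
```

```bash
python3 st.py 0 106 69; python3 look.py s7.png; python3 top.py
```

```text
t 7.52 tray mm [ -0.  110.8] z 69.8 turn to go 0.003 F [ 0.5 -0.   0.7] w 0.0104 j [ 0.14  0.52  1.71  0.01  0.91 -0.03]
to go tool cm [-0.48  0.    0.08]
n 120 px 298.0 239.0 tray mm [-62.8 -81.5] r 18.3
n 122 px 314.0 254.0 tray mm [ -3.9 -77.8] r 17.1
n 133 px 365.0 254.0 tray mm [49.2 11.4] r 18.2
n 74 px 336.0 277.0 tray mm [ 72.8 -74.9] r 15.0
n 152 px 316 222 r 7.0 tray mm [ 69.1 -70.7]
n 122 px 285 234 r 6.1 tray mm [52.1 11.6]
n 107 px 322 249 r 6.1 tray mm [ -2.  -77.2]
n 123 px 328 272 r 6.2 tray mm [-63.2 -80.4]
```

View pics/s7.png

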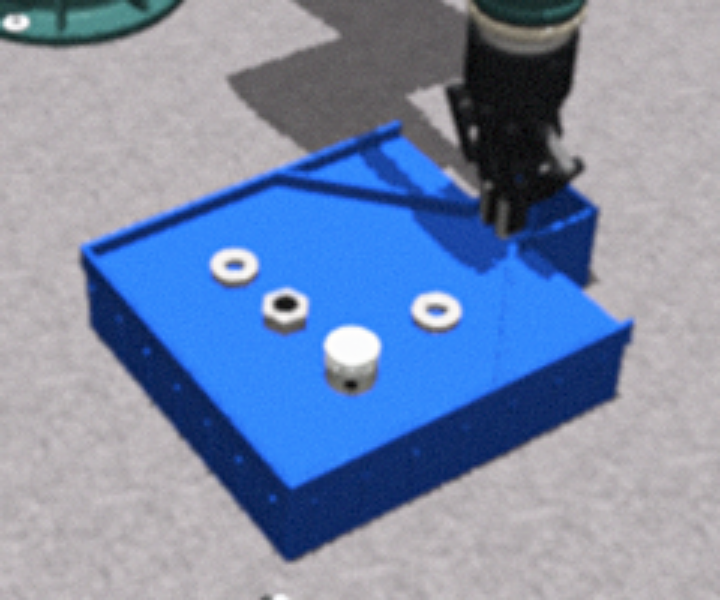

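The deck in front of the fingers (crop 505,215) is empty: B has gone down the slot, and A, C, nut and piston have not moved. Next is A, which I'll push diagonally in the V from the start.

Emit:
servo_tool([
  [0.12,-0.2,0,-1.5,0],
  [0.12,-0.3,0,-3.0,0],
  [0.13,-4,2.2,-3.0,-0.1],
  [0.13,-8,4.4,-3.0,-0.2],
  [0.13,-11.8,6.4,-3.0,-0.3],
])

```text
time: 8.03
tool_pos: [0.6392, 0.0484, 0.0996]
ee_rot: [-0.003, 0.522, 0.853, 0.002]
contact_force: [1.2, 0.4, 0.0]
grip_width: 0.0108
```

```bash
python3 st.py 68 -17 70
python3 - <<'E'
from h import *
T=np.array([.5758,.0392]);a=.1588
R=np.array([[np.cos(a),-np.sin(a)],[np.sin(a),np.cos(a)]])
c=r.capture("top");P=cloud(c);L=(P[...,:2]-T)@R
w=(abs(L[...,0])<.022)&(abs(L[...,1]-.1455)<.022)&(P[...,2]<.06)
print("well z mm",w.sum(),np.percentile(P[...,2][w]*1e3,[5,25,50,75,95]).round() if w.sum() else "",)
E
```

```text
t 8.03 tray mm [62.6 -1.2] z 99.6 turn to go 0.312 F [1.2 0.4 0. ] w 0.0108 j [-0.04  0.55  1.55  0.01  1.05 -0.51]
to go tool cm [-1.69  0.02  2.95]
well z mm 71 [-1.  4.  9. 14. 18.]
```

Emit:
servo_tool([
  [0.13,-0.8,0,0,-0.12],
  [0.13,-1.7,0,0.5,-0.23],
  [0.13,-1.7,0,1.3,-0.23],
  [0.13,-1.7,0,2.1,-0.23],
  [0.13,-1.7,0,2.6,-0.23],
])

```text
time: 8.5
tool_pos: [0.6522, 0.0268, 0.0723]
ee_rot: [0.0, 0.421, 0.907, 0.001]
contact_force: [-1.2, 0.8, 0.3]
grip_width: 0.0111
```

```bash
python3 st.py 14.5 72 69;python3 top.py
```

```text
t 8.5 tray mm [ 72.  -24.5] z 72.3 turn to go 0.544 F [-1.2  0.8  0.3] w 0.0111 j [-0.07  0.6   1.54  0.    1.   -0.77]
to go tool cm [11.24  0.07  0.34]
n 118 px 285 234 r 6.3 tray mm [51.3 12.4]
n 76 px 324 249 r 5.6 tray mm [ -2.7 -80.9]
n 65 px 237 261 r 13.6 tray mm [ 10.3 159.3]
n 123 px 328 272 r 6.2 tray mm [-63.  -80.4]
```

Emit:
servo_tool([
  [0.13,0.9,0,0.2,0],
  [0.13,2.0,0,0.2,0],
  [0.13,3.2,0,0.2,0],
  [0.13,4.4,0,0.2,0],
  [0.13,5.6,0,0.2,0],
])

```text
time: 8.97
tool_pos: [0.6142, 0.0712, 0.0699]
ee_rot: [-0.0, 0.42, 0.908, 0.001]
contact_force: [-0.7, 0.5, -0.2]
grip_width: 0.011
```

```bash
python3 st.py 14.5 72 69;python3 top.py; python3 look.py
```

```text
t 8.97 tray mm [41.5 25.3] z 69.9 turn to go 0.545 F [-0.7  0.5 -0.2] w 0.011 j [ 0.    0.56  1.63  0.    0.96 -0.7 ]
to go tool cm [5.39 0.11 0.1 ]
n 153 px 316 222 r 7.0 tray mm [ 69.1 -70.6]
n 106 px 323 249 r 5.9 tray mm [ -2.1 -77.2]
n 123 px 328 272 r 6.2 tray mm [-63.2 -80.4]
n 121 px 298.0 239.0 tray mm [-64.5 -81.8] r 17.5
n 40 px 366.0 243.0 tray mm [22.9 30.5] r 23.8
n 133 px 315.0 254.0 tray mm [ -4.2 -80.1] r 18.6
n 75 px 336.0 277.0 tray mm [ 72.4 -74.6] r 15.1
```

Emit:
servo_tool([
  [0.13,1.0,0,0,0],
  [0.13,2.0,0,0,0],
  [0.13,3.1,0.1,0.1,0],
  [0.13,4.2,0.1,0.1,0],
  [0.13,5.1,0.1,0.1,0],
])

```text
time: 9.48
tool_pos: [0.5799, 0.1122, 0.0689]
ee_rot: [-0.001, 0.419, 0.908, 0.001]
contact_force: [0.2, -0.5, 0.7]
grip_width: 0.0109
```

```bash
python3 st.py 0 62 69;python3 look.py s8.png
```

```text
t 9.48 tray mm [14.2 71.3] z 68.9 turn to go 0.547 F [ 0.2 -0.5  0.7] w 0.0109 j [ 0.07  0.53  1.69  0.    0.92 -0.63]
to go tool cm [-0.06 -1.69 -0.01]
n 38 px 375.0 230.0 tray mm [-0.8 76.5] r 23.9
n 122 px 298.0 239.0 tray mm [-62.3 -80. ] r 18.1
n 114 px 314.0 254.0 tray mm [ -2.5 -77.3] r 16.9
n 69 px 337.0 277.0 tray mm [ 73.4 -75.4] r 15.0
```

View pics/s8.png

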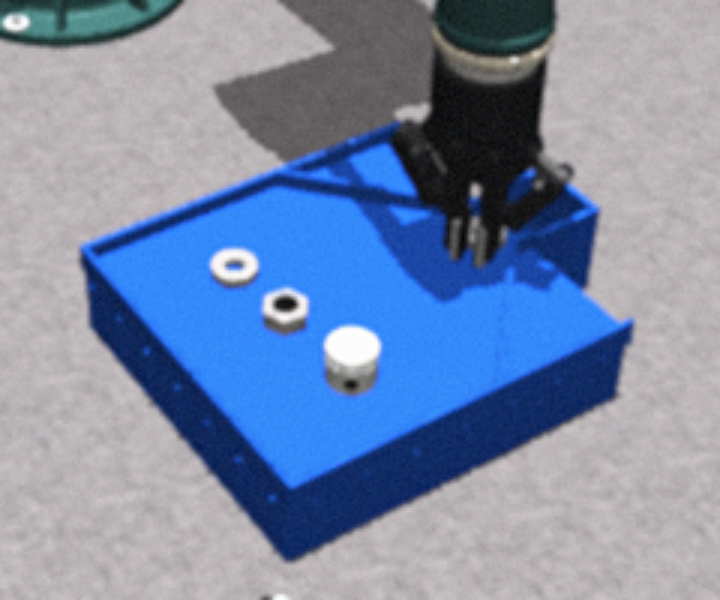

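A is hidden behind the fingers (crop 470,240) but shows through the gap, so it is still in the V. I back off and square up.

Emit:
servo_tool([
  [0.12,-0.7,-0.1,0,0],
  [0.12,-0.9,-0.9,0,0.12],
  [0.12,-0.5,-1.6,0,0.24],
  [0.12,-0.2,-1.7,0,0.36],
  [0.12,-0.1,-1.7,0,0.48],
])

```text
time: 9.95
tool_pos: [0.5655, 0.1008, 0.0686]
ee_rot: [-0.003, 0.625, 0.78, -0.0]
contact_force: [0.9, 0.3, -0.3]
grip_width: 0.0107
```

Emit:
servo_tool([
  [0.12,0,0,0,0.06],
  [0.12,0,0,0,0.07],
])

```text
time: 10.12
tool_pos: [0.5658, 0.1002, 0.0685]
ee_rot: [-0.003, 0.653, 0.757, -0.001]
contact_force: [-0.5, 0.6, 0.4]
grip_width: 0.0104
```

```bash
python3 st.py 0 111 69;python3 look.py
```

```text
t 10.12 tray mm [-1.7 61.6] z 68.5 turn to go -0.012 F [-0.5  0.6  0.4] w 0.0104 j [ 0.05  0.52  1.72  0.    0.91 -0.1 ]
to go tool cm [ 4.94  0.1  -0.04]
n 72 px 383.0 229.0 tray mm [ 2.2 95.5] r 17.2
n 122 px 298.0 239.0 tray mm [-64.  -81.6] r 18.0
n 120 px 315.0 254.0 tray mm [ -2.7 -78.1] r 16.7
n 72 px 337.0 277.0 tray mm [ 73.9 -75.6] r 15.0
```

A is at about (2, 95), so I push it through.

Emit:
servo_tool([
  [0.12,0.8,0.1,0,-0.01],
  [0.12,1.8,0.2,0,-0.01],
  [0.12,2.8,0.2,0,-0.01],
  [0.12,3.8,0.2,0,-0.01],
  [0.12,4.8,0.2,0,-0.01],
])

```text
time: 10.58
tool_pos: [0.5604, 0.1495, 0.0687]
ee_rot: [-0.003, 0.648, 0.762, -0.0]
contact_force: [0.3, 0.1, 0.4]
grip_width: 0.0101
```

```bash
python3 st.py 0 111 69;python3 look.py; python3 top.py
```

```text
t 10.58 tray mm [  0.9 111.2] z 68.7 turn to go 0.001 F [0.3 0.1 0.4] w 0.0101 j [ 0.14  0.52  1.71  0.    0.91 -0.02]
to go tool cm [-0.02 -0.09 -0.03]
n 123 px 298.0 239.0 tray mm [-64.2 -81.1] r 17.5
n 117 px 315.0 254.0 tray mm [ -1.7 -77.7] r 17.4
n 69 px 337.0 277.0 tray mm [ 73.7 -75.5] r 15.0
n 153 px 316 222 r 7.0 tray mm [ 69.1 -70.6]
n 106 px 323 249 r 5.9 tray mm [ -2.1 -77.2]
n 123 px 328 272 r 6.2 tray mm [-63.2 -80.4]
```

A is down too. Next is washer C at (-63.5,-81), with a heading of 20°.

Emit:
servo_tool([
  [0.12,-0.1,0,-1.5,0],
  [0.12,-0.4,0,-3.0,0],
  [0.16,-4,-1.3,-3.5,0.1],
  [0.16,-8,-2.6,-3.5,0.2],
  [0.16,-11.8,-3.9,-3.5,0.3],
])

```text
time: 11.1
tool_pos: [0.5411, 0.0266, 0.104]
ee_rot: [-0.002, 0.755, 0.656, -0.0]
contact_force: [-0.1, 0.0, -1.0]
grip_width: 0.0138
```

```bash
python3 st.py -75 -113 70
python3 - <<'E'
from h import *
T=np.array([.5758,.0392]);a=.1588
R=np.array([[np.cos(a),-np.sin(a)],[np.sin(a),np.cos(a)]])
c=r.capture("top");cv2.imwrite("pics/t9.png",cv2.resize(c["pixels"][180:320,210:380],None,fx=4,fy=4))
P=cloud(c);L=(P[...,:2]-T)@R
w=(abs(L[...,0])<.022)&(abs(L[...,1]-.1455)<.022)&(P[...,2]<.1)
print("well z mm",w.sum(),np.percentile(P[...,2][w]*1e3,[5,25,50,75,95]).round() if w.sum() else "",)
E
```

```text
t 11.1 tray mm [-37.7  -7.1] z 104.0 turn to go -0.299 F [-0.1  0.  -1. ] w 0.0138 j [-0.08  0.43  1.77  0.    0.95  0.06]
to go tool cm [-11.23  -0.44   3.38]
well z mm 272 [-1.  4. 10. 22. 28.]
```

Emit:
servo_tool([
  [0.16,-3.5,-0.1,0,0.05],
  [0.16,-7,-0.2,0,0.05],
  [0.16,-10,-0.4,0,0.05],
  [0.16,-11.2,-0.4,0.3,0.05],
  [0.16,-11.2,-0.4,1.0,0.05],
])

```text
time: 11.57
tool_pos: [0.5193, -0.093, 0.0943]
ee_rot: [-0.0, 0.775, 0.632, -0.002]
contact_force: [0.3, 0.8, -0.1]
grip_width: 0.0133
```

```bash
python3 st.py -75 -114 70; python3 top.py; python3 look.py
```

```text
t 11.57 tray mm [ -78.2 -121.7] z 94.3 turn to go -0.361 F [ 0.3  0.8 -0.1] w 0.0133 j [-0.31  0.43  1.81 -0.    0.91 -0.1 ]
to go tool cm [0.84 0.03 2.43]
n 152 px 316 222 r 7.0 tray mm [ 69.1 -70.7]
n 79 px 322 249 r 5.9 tray mm [ -0.2 -74.2]
n 65 px 237 262 r 13.2 tray mm [  9.5 160.1]
n 129 px 298.0 239.0 tray mm [-65.2 -81.1] r 17.7
n 121 px 314.0 254.0 tray mm [ -2.2 -76.6] r 18.4
n 73 px 336.0 277.0 tray mm [ 73.2 -75.2] r 15.0
```

Emit:
servo_tool([
  [0.16,0.3,0,0.8,0],
  [0.16,0.6,0,1.6,0],
  [0.16,0.6,0,2.2,0],
  [0.16,0.6,0,2.4,0],
  [0.16,0.6,0,2.4,0],
])

```text
time: 12.08
tool_pos: [0.5184, -0.0831, 0.0677]
ee_rot: [-0.003, 0.774, 0.634, -0.003]
contact_force: [0.3, -0.2, -0.2]
grip_width: 0.0138
```

```bash
python3 st.py -10 69 69
```

```text
t 12.08 tray mm [ -77.5 -111.8] z 67.7 turn to go -0.358 F [ 0.3 -0.2 -0.2] w 0.0138 j [-0.29  0.47  1.83 -0.    0.85 -0.09]
to go tool cm [ 1.93e+01 -1.00e-02 -1.50e-01]
```

Emit:
servo_tool([
  [0.16,0.8,0.1,-0.1,0],
  [0.16,1.9,0.1,-0.1,0],
  [0.16,3.2,0.1,-0.1,0],
  [0.16,4.5,0.1,-0.1,0],
  [0.16,5.8,0.1,-0.1,0],
])

```text
time: 12.5
tool_pos: [0.5311, -0.0248, 0.0689]
ee_rot: [-0.003, 0.774, 0.634, -0.003]
contact_force: [0.3, -0.6, 0.2]
grip_width: 0.0137
```

```bash
python3 st.py -10 69 69; python3 look.py
```

```text
t 12.5 tray mm [-55.7 -56.3] z 68.9 turn to go -0.357 F [ 0.3 -0.6  0.2] w 0.0137 j [-0.18  0.47  1.82 -0.    0.86  0.02]
to go tool cm [13.33 -0.1  -0.03]
n 118 px 322.0 237.0 tray mm [-45.5 -38.3] r 21.4
n 108 px 314.0 255.0 tray mm [ -3.5 -78.5] r 16.7
n 71 px 336.0 277.0 tray mm [ 73.6 -75.5] r 15.0
```

Emit:
servo_tool([
  [0.16,1.2,0,0,0],
  [0.16,2.5,0,0,0],
  [0.16,3.9,0,0,0],
  [0.16,5.3,0,0,0],
  [0.16,6.7,0,0,0],
])

```text
time: 12.97
tool_pos: [0.5447, 0.0442, 0.069]
ee_rot: [-0.003, 0.773, 0.634, -0.003]
contact_force: [-0.2, -0.6, -0.6]
grip_width: 0.014
```

```bash
python3 st.py -10 69 69; python3 look.py
```

```text
t 12.97 tray mm [-31.4   9.7] z 69.0 turn to go -0.356 F [-0.2 -0.6 -0.6] w 0.014 j [-0.05  0.49  1.78  0.    0.88  0.15]
to go tool cm [ 6.31 -0.07 -0.01]
n 109 px 353.0 232.0 tray mm [-22.5  25.6] r 26.1
n 107 px 315.0 255.0 tray mm [ -2.8 -78.6] r 16.8
n 73 px 337.0 277.0 tray mm [ 72.1 -74.5] r 15.1
```

Emit:
servo_tool([
  [0.16,1.2,0,0,0],
  [0.16,2.4,0,0,0],
  [0.16,3.6,0,0,0],
  [0.14,4.8,0,0,0],
  [0.13,5.9,0,0,0],
])

```text
time: 13.43
tool_pos: [0.557, 0.1053, 0.0691]
ee_rot: [-0.004, 0.773, 0.634, -0.002]
contact_force: [0.2, -0.3, 0.1]
grip_width: 0.0113
```

```bash
python3 st.py 0 61 69; python3 look.py s10.png
```

```text
t 13.43 tray mm [-9.5 68. ] z 69.1 turn to go -0.356 F [ 0.2 -0.3  0.1] w 0.0113 j [0.06 0.51 1.74 0.   0.9  0.26]
to go tool cm [-0.33  1.14  0.  ]
n 126 px 379.0 229.0 tray mm [ 0.5 79.9] r 27.3
n 125 px 315.0 254.0 tray mm [ -3.  -78.1] r 16.5
n 67 px 337.0 277.0 tray mm [ 74.7 -76.3] r 15.0
```

View pics/s10.png

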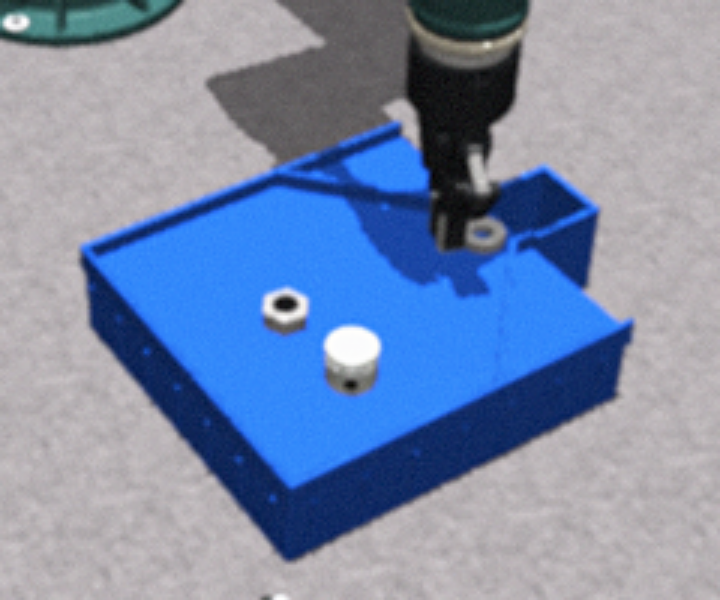

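C is in the V at the gate mouth (crop 485,233); nut and piston have not moved. I square up behind it.

Emit:
servo_tool([
  [0.12,-0.6,0.1,0,0],
  [0.12,-0.8,0.6,0,-0.12],
  [0.12,-0.5,1.1,0,-0.24],
  [0.12,-0.4,1.15,0,-0.35],
  [0.12,-0.4,1.15,0,-0.355],
])

```text
time: 13.9
tool_pos: [0.5685, 0.1001, 0.0692]
ee_rot: [-0.004, 0.647, 0.762, -0.001]
contact_force: [-0.2, 0.8, 0.7]
grip_width: 0.0104
```

```bash
python3 st.py 0 111 69; python3 look.py
```

```text
t 13.9 tray mm [ 1.  61.1] z 69.2 turn to go 0.003 F [-0.2  0.8  0.7] w 0.0104 j [ 0.05  0.52  1.72  0.01  0.91 -0.11]
to go tool cm [ 4.99 -0.08  0.04]
n 70 px 383.0 229.0 tray mm [ 6.1 93.4] r 15.7
n 123 px 314.0 254.0 tray mm [ -2.6 -76.6] r 19.4
n 75 px 336.0 277.0 tray mm [ 73.5 -75.3] r 15.1
```

Emit:
servo_tool([
  [0.12,0.8,0,0,0],
  [0.12,1.8,0,0,0],
  [0.12,2.8,-0.1,0,0],
  [0.12,3.8,-0.1,0,0],
  [0.12,4.9,-0.1,0,0],
])

```text
time: 14.37
tool_pos: [0.5589, 0.1496, 0.0694]
ee_rot: [-0.004, 0.65, 0.76, -0.001]
contact_force: [0.6, -0.2, -1.4]
grip_width: 0.0104
```

```bash
python3 st.py 0 111 69; python3 look.py; python3 top.py
```

```text
t 14.37 tray mm [ -0.6 111.5] z 69.4 turn to go -0.002 F [ 0.6 -0.2 -1.4] w 0.0104 j [ 0.14  0.52  1.71  0.01  0.92 -0.02]
to go tool cm [-0.05  0.06  0.03]
n 133 px 315.0 254.0 tray mm [ -3.5 -77.5] r 16.6
n 71 px 336.0 277.0 tray mm [ 72.5 -74.6] r 15.2
n 153 px 316 222 r 7.0 tray mm [ 69.1 -70.6]
n 107 px 322 249 r 6.1 tray mm [ -2.  -77.2]
```

Emit:
servo_tool([
  [0.12,0.1,0,0,0],
  [0.12,-1.0,0,0,0],
  [0.12,-2.0,0,-1.5,0],
  [0.12,-2.5,0,-4,0],
  [0.12,-4,0,-7,0],
])

```text
time: 14.88
tool_pos: [0.5639, 0.1102, 0.1382]
ee_rot: [-0.006, 0.649, 0.761, -0.002]
contact_force: [0.5, 0.5, 0.1]
grip_width: 0.0103
```

Emit:
servo_tool([
  [0.12,-3,0,-2.5,0],
  [0.12,-6.5,0,-5,0],
  [0.12,-10,0,-5,0],
  [0.12,-13,0,-5,0],
  [0.12,-15,0,-5,0],
])

```text
time: 15.3
tool_pos: [0.589, -0.0424, 0.1883]
ee_rot: [-0.004, 0.65, 0.76, -0.002]
contact_force: [-0.2, 0.7, -0.6]
grip_width: 0.0103
```

```bash
python3 st.py
python3 - <<'E'
from h import *
T=np.array([.5758,.0392]);a=.1588
R=np.array([[np.cos(a),-np.sin(a)],[np.sin(a),np.cos(a)]])
c=r.capture("top");P=cloud(c);L=(P[...,:2]-T)@R
w=(abs(L[...,0])<.022)&(abs(L[...,1]-.1455)<.022)&(P[...,2]<.1)
print("well z mm",w.sum(),np.percentile(P[...,2][w]*1e3,[5,25,50,75,95]).round() if w.sum() else "",)
s=r.capture("scene")
A=cv2.resize(c["pixels"][180:320,210:330],None,fx=3.3,fy=3.3);B=cv2.resize(s["pixels"][170:310,240:450][:, :],None,fx=1.9,fy=1.9)
h=max(A.shape[0],B.shape[0]);pad=lambda i:cv2.copyMakeBorder(i,0,h-i.shape[0],0,0,0)
cv2.imwrite("pics/f11.png",np.hstack([pad(A),pad(B)]))
E
python3 top.py
```

```text
t 15.3 tray mm [ -1.4 -82.8] z 188.3 turn to go -0.002 F [-0.2  0.7 -0.6] w 0.0103 j [-0.19  0.39  1.57  0.    1.19 -0.35]
well z mm 264 [-1.  6. 21. 25. 36.]
n 47 px 230 262 r 9.8 tray mm [  3.1 167.4]
```

View pics/f11.png

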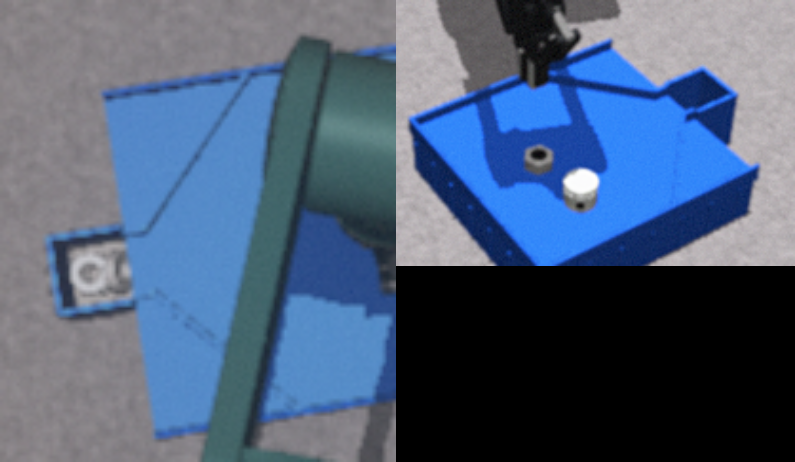

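The well (crop 92,272) holds the washers, tops at most about 36 mm above the bench (deck 65 mm), and the deck shows only the nut (538,158) and the piston (580,188). The tool hangs clear above. I let it settle, then hand in.

Emit:
servo_tool([
  [0.12,0,0,0,0],
  [0.12,0,0,0,0],
  [0.12,0,0,0,0],
  [0.12,0,0,0,0],
  [0.12,0,0,0,0],
])

```text
time: 15.87
tool_pos: [0.5881, -0.0397, 0.1873]
ee_rot: [-0.006, 0.65, 0.76, -0.002]
contact_force: [0.2, -0.6, -0.3]
grip_width: 0.0102
```

```bash
python3 st.py; python3 look.py; python3 -c "
from cell import r
print(r.finish_job())"
```

```text
t 15.87 tray mm [ -1.8 -80.1] z 187.3 turn to go -0.003 F [ 0.2 -0.6 -0.3] w 0.0102 j [-0.19  0.39  1.58  0.    1.19 -0.34]
n 141 px 314.0 254.0 tray mm [ -3.2 -78.8] r 17.1
n 71 px 337.0 277.0 tray mm [ 73.3 -75.2] r 15.1
the job is handed in; nothing more can be done
None
```

All three washers were slid through the gate one at a time (B, then A, then C) and dropped down the slot. The job was handed in at about 16 s of the 61 s allowed; no verdict was reported.

- **What went wrong on the way:** on the first push, B slipped off the shut fingertips just short of the gate. I fetched it back with the fingers parted about 11 mm, so their edges held the washer, and pushed A and C the same way.
- **Washers:** the last pictures show none left on the deck. The highest points in the well are about 36 mm above the bench, against 65 mm for the deck. I could not pick out all three washers separately in the well.
- **Nut and piston:** the nut measured within about 2 mm of where it started. For the piston, the last full top view put it where it had been throughout. The scene camera's later piston readings differ by about 7 mm from its first ones, but they were taken by a different method and did not change during the job.
- **Bench parts and clearance:** I did not measure the parts on the bench again, but the tool never went low near them. It finished about 120 mm above the deck, with only noise-level force readings (under 1 N).

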